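Garlic into its pot, and the right lid on every storage pot

ROBOT

A 7-joint arm with a two-finger parallel gripper is mounted at the origin on a cart in front of the work surface, level with it; the furniture and walls round the work are solid. World frame = base frame: x ahead of the robot, y to its left, z up, the work surface at z = 0. Lengths are in m, angles in rad, forces in N, time in s.
With the tool pointing down it reaches from about 0.4 to 0.85 m from the base axis. Payload 10.4 kg.
Tool frame: the origin (TCP) lies between the finger pads; the fingertips stand 17 mm ahead of it and the grasp point (between the pads) lies 2 mm behind it; z points along the fingers, y is the line along which they close (so a half turn about z gives the same grasp; the last joint's range is limited). The gripper opens to 85 mm and grips with 20 to 120 N. Pads are 22 mm wide; open, the fingers measure 114 mm over their backs; the gripper's body (76 mm by 85 mm) begins 54 mm behind the grasp point. The pads swing forward as they close: fully open they stand 13 mm farther back than shut.
Start: joints at [1.118, 0.332, -0.065, 1.46, 0.022, 1.35, -0.088], TCP at [0.26, -0.568, 0.248] pointing down, gripper open.
Joint ranges: [-2.6, 2.6], [-0.5, 2.12], [-1.47, 1.34], [0.16, 2.42], [-1.27, 4.41], [0.06, 2.06], [-2.6, 2.6]. Speed limits (rad/s): [2.22, 2.22, 2.79, 2.79, 3.14, 3.14, 3.14].

INTERFACE

Orientations are given as a unit quaternion [x, y, z, w].
In Python, from workcell import readout, imaging, manip gives the robot as it stands. The module is installed in compiled form; this text tells all that it offers.
- The arm moves only by the shell command python3 -m crank 'ROWS' [OPENING] [FORCE]. ROWS is JSON, a list of rows, each a list of 4 numbers: the shift along the tool's x, y, z as a fraction of full scale, then the turn about the tool's z as a fraction of full scale. In form: [[x, y, z, yaw], ...]. A call has 1 to 5 rows; each row is the pose to reach, as a shift and turn from the pose commanded when the call began, along the tool's axes at that moment; what a row does not reach only later rows make up. Full scale, the value 1, is 400 mm for a shift and 60 degrees for a turn. A row lasts 1/12 s, in which the tool goes at most 41.7 mm and 7.16 degrees, less where a joint would pass 70% of its speed; a pose out of reach is approached as far as the arm can. A call with a number of a shift or a turn outside -1 to 1 is refused whole. A call with a gripper value outside its range is refused whole. OPENING is the gripper command: -1 is shut, 1 is fully open, values between are in proportion, set as the call begins (- or left out, the last holds). The fingers move at their own pace and stop on an object; FORCE is the grip in N (left out, the last holds). Time passes only in rows, so rows that repeat a pose let the fingers close. It gives the time, the measured TCP pose, the force, the opening and the grip force at its end, in the units of the state.
- readout.get_obs(): the state, without advancing time (a new reading comes with each control period).
- imaging.camera(name): name is "side" or "top" or "wrist"; returns a dict with "color" (480x640x3 uint8, red, green, blue), "fx", "fy", "cx", "cy" (pixels), "rvec" (rotation vector, rad) and "tvec" (3), from world to camera coordinates, as OpenCV has them. Camera axes: x right, y down, z forward; pixel columns grow to the right and rows downward; lengths in m; the calibration is good to about 2 mm. A picture is of the moment at which its call begins. There is no depth.
- manip.hand_in(): hands the job in; it is judged then, once.
The state is a dict: "clock": time; "joint_pos": joint angles; "joint_velocities": joint speeds; "tau": joint torques, N m; "position": TCP position; "ee_rot": TCP orientation; "ft_force": force on the tool from outside, world axes, zero at the start; "torque": the same for the moment, N m; "grip_width": opening from 0.0 (shut) to 1.0 (fully open); "grasp_force": force on a finger pad.
Only numpy, scipy, OpenCV 4.12 (cv2) and the standard library are available. Lean on these libraries where they do the work, as an engineer would, in place of code of your own. Each camera call takes 0.05 s, during which the arm holds its last target. There are 200 camera calls.

TASK

Put the garlic bulb into the round pot and close all three storage pots, each with the lid that fits it, so that every lid lies level with its plug down in the mouth and its plate on the rim. Leave the onion, the salt shaker and the water bottle standing where they are.

Things in the scene. Friction and masses are not known exactly. Their poses are not given: they have to be found in the camera images.
- garlic_center (a point): Garlic bulb, about 50 mm across and 51 mm high, standing on its root, 24 g. This point is its middle, half-way up. It goes into the round pot; it need not stand upright there, and may be let fall the last few centimetres inside the mouth.
- lid_round_grip (a point): Beech wood lid, round, lying right way up. From below: tapered plug 10 mm deep (74 mm diameter at the bottom, 85 mm at the top), plate 10 mm thick (108 mm diameter), round knob 26 mm wide, 30 mm high; 50 mm high in all. Point: middle of the handle, on the centre line, 35 mm above the plug's underside, 25 mm above the plate's underside; z up. 110 g.
- lid_square_grip (a point): Beech wood lid, square, lying right way up. From below: tapered plug 10 mm deep (54 x 54 mm at the bottom, 65 x 65 mm at the top), plate 10 mm thick (88 x 88 mm), bar handle 44 mm long (along x), 16 mm thick (along y), 30 mm high; 50 mm high in all. Point: middle of the handle, on the centre line, 35 mm above the plug's underside, 25 mm above the plate's underside; z up, x and y along its sides. 110 g.
- lid_oblong_grip (a point): Beech wood lid, oblong, lying right way up. From below: tapered plug 10 mm deep (84 x 40 mm at the bottom, 95 x 51 mm at the top), plate 10 mm thick (118 mm along x, 74 mm along y), bar handle 44 mm long (along x), 16 mm thick (along y), 30 mm high; 50 mm high in all. Point: middle of the handle, on the centre line, 35 mm above the plug's underside, 25 mm above the plate's underside; z up, x along its long side. 110 g.
- pot_round: White stoneware pot, round, 106 mm in diameter outside, 74 mm high, walls and floor 6 mm, mouth 94 mm in diameter. Origin: centre of its underside; z up. Heavy, stays put. A garlic keeper with small dark vent holes round its wall, empty at the start. Its lid drops in with 4.5 mm of play all round; seated, its plate rests on the rim and its handle point is 99 mm above the worktop.
- pot_square: White stoneware pot, square, 86 x 86 mm outside, 62 mm high, walls and floor 6 mm, mouth 74 x 74 mm. Origin: centre of its underside; z up, x and y along its sides (lid fits at any quarter turn). Heavy, stays put. Sugar cubes lie in it, to 38 mm above the worktop. Its lid drops in with 4.5 mm of play all round; seated, its plate rests on the rim and its handle point is 87 mm above the worktop.
- pot_oblong: White stoneware pot, oblong, 116 mm along x and 72 mm along y outside, 54 mm high, walls and floor 6 mm, mouth 104 x 60 mm. Origin: centre of its underside; z up, x along its long side (lid fits either way round). Heavy, stays put. Biscuits stand in it, to 40 mm above the worktop. Its lid drops in with 4.5 mm of play all round; seated, its plate rests on the rim and its handle point is 79 mm above the worktop.
- onion_center (a point): Bystander: brown onion, 82 mm across, 94 mm high, among the pots and lids. This point is its middle, half-way up. Not to be moved. (All stands close: when reaching down for a small thing, turn or narrow the gripper so that its fingers miss the neighbours. A tall dryer stands left of the worktop, from y = 0.36: keep the elbow off it.)
- shaker_center (a point): Bystander: glass salt shaker with a grey domed top, 44 mm across, 90 mm high, behind the work near the spice rack. This point is its middle, half-way up. Not to be moved.
- water_bottle_center (a point): Bystander: empty clear water bottle with a blue cap, 65 mm across, 204 mm high, behind the work. This point is its middle, half-way up. Not to be moved. (A wall cupboard hangs over the back half of the worktop: front at x = 0.545, underside 0.62 m up. Carry low there; 0.15 to 0.18 m at the fingertips clears everything.)

How it is judged:
At the end, for the whole second after the job is handed in: The garlic lies inside the round pot; each of the three lids is seated in its own pot (handle within 10 mm of the pot's centre, height within 4 mm of seated, tilted less than 4 degrees); all are released and at rest (horizontal distance between garlic_center and pot_round below 0.035 m and z of garlic_center in the frame of pot_round below 0.055 m and linear speed of each of garlic, lid_round, lid_square, lid_oblong below 0.02 m/s and horizontal distance between lid_round_grip and pot_round below 0.01 m and z of lid_round_grip in the frame of pot_round between 0.095 and 0.103 m and angle between each of lid_round_grip, lid_square_grip, lid_oblong_grip's own z axis and vertical below 0.07 rad and horizontal distance between lid_square_grip and pot_square below 0.01 m and z of lid_square_grip in the frame of pot_square between 0.083 and 0.091 m and horizontal distance between lid_oblong_grip and pot_oblong below 0.01 m and z of lid_oblong_grip in the frame of pot_oblong between 0.075 and 0.083 m); the robot touches nothing.
It fails at once if the onion is pushed more than 30 mm from where it stood or knocked over (distance of onion_center from where it was at the start of the episode above 0.03 m or angle between onion_center's own z axis and vertical above 0.5 rad).
It fails at once if the salt shaker is pushed more than 30 mm from where it stood or knocked over (distance of shaker_center from where it was at the start of the episode above 0.03 m or angle between shaker_center's own z axis and vertical above 0.5 rad).
It fails at once if the water bottle is pushed more than 30 mm from where it stood or knocked over (distance of water_bottle_center from where it was at the start of the episode above 0.03 m or angle between water_bottle_center's own z axis and vertical above 0.5 rad).
It also fails if it takes over 96 s, if anything falls off the work surface, if the arm or the gripper's body presses on something with over 40 N, if the wrist force passes 120 N, or if a joint passes its speed limit or range.

## Working session

There is one attempt and no reset: what is moved stays moved. The work goes in short steps, Python scripts to look and compute and a shell command to move; the robot and the scene stay as the last step left them, time stands still between calls to the robot, and variables do not carry over. Pictures are saved under pics/ and viewed, at most 14 in all, crops included, and the job is handed in when it is done.

```bash
mkdir -p pics
python3 - <<'E'
from workcell import readout, imaging, manip
import cv2,pickle
o=readout.get_obs();print(o)
d={}
for n in("top","side","wrist"):
    c=imaging.camera(n);d[n]=c;cv2.imwrite(f"pics/{n}0.png",c["color"][:,:,::-1]);print(n,c["fx"],c["cx"],c["cy"],c["rvec"],c["tvec"])
pickle.dump(d,open("d0.pkl","wb"))
E
```

```text
{'clock': 0.0, 'joint_pos': array([ 1.11839311,  0.33287847, -0.06468958,  1.46092463,  0.02158019,
        1.34988144, -0.08850402]), 'joint_velocities': array([ 0.00152394, -0.00030085, -0.00033223,  0.00064146,  0.00129741,
       -0.00022833,  0.00123265]), 'tau': array([-5.52471483e-04, -6.25445867e+01,  4.89979726e-02, -3.91609883e+01,
        1.61339465e-02,  1.00366192e-02,  7.97307308e-06]), 'position': array([ 0.26028822, -0.56784812,  0.24751972]), 'ee_rot': array([ 9.76996886e-01,  2.13252423e-01, -1.72146550e-04, -6.77167197e-04]), 'ft_force': array([ 0.3727837 , -0.38642896, -0.29699906]), 'torque': array([ 0.0072576 ,  0.00129726, -0.04752113]), 'grasp_force': 0.0, 'grip_width': 0.9976039503670918}
top 540.5545845158988 323.7617401549662 243.5045969445712 [ 2.16052966 -2.21720376  0.11444149] [0.04846742 0.6069438  1.12779127]
side 443.710372489455 319.06905756897595 246.41829325249844 [ 2.14536198 -0.12738576  0.07821996] [-0.58736185  0.13408596  0.86302108]
wrist 347.37528113726876 316.6321597797341 239.7811758400858 [-2.43515952  1.56188273  0.22698387] [-0.62384068 -0.03629002  0.37885838]
```

View pics/top0.png

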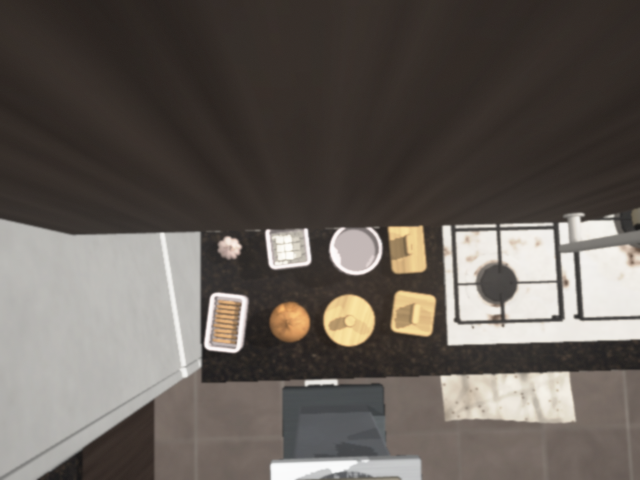

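View pics/side0.png

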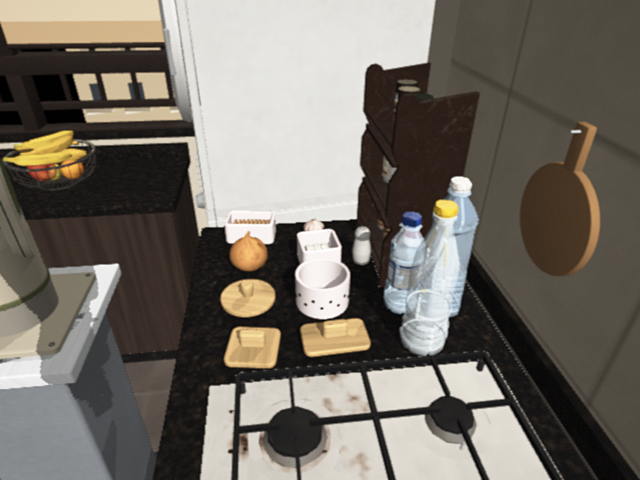

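```bash
cat > h.py <<'E'
import numpy as np,cv2
def cam(c):
    R=cv2.Rodrigues(np.array(c["rvec"],float))[0];t=np.array(c["tvec"],float).ravel();return R,t,-R.T@t
def cast(c,uv,z):
    R,t,o=cam(c);uv=np.atleast_2d(np.asarray(uv,float))
    d=np.c_[(uv[:,0]-c["cx"])/c["fx"],(uv[:,1]-c["cy"])/c["fy"],np.ones(len(uv))]@R
    return o+d*((z-o[2])/d[:,2])[:,None]
def proj(c,p):
    R,t,_=cam(c);q=np.atleast_2d(p)@R.T+t
    return np.c_[q[:,0]/q[:,2]*c["fx"]+c["cx"],q[:,1]/q[:,2]*c["fy"]+c["cy"]]
def blobs(m,amin):
    n=cv2.findContours(m.astype(np.uint8),cv2.RETR_EXTERNAL,cv2.CHAIN_APPROX_NONE)[0]
    return [k for k in n if cv2.contourArea(k)>amin]
E
python3 - <<'E'
import pickle,cv2,numpy as np
from h import *
d=pickle.load(open("d0.pkl","rb"));c=d["top"];s=d["side"]
for n in d:print(n,cam(d[n])[2])
im=c["color"];hsv=cv2.cvtColor(im,cv2.COLOR_RGB2HSV)
roi=np.zeros(im.shape[:2],bool);roi[226:365,203:442]=1
wood=roi&(hsv[...,1]>70)&(hsv[...,2]>110)
white=roi&(hsv[...,1]<60)&(hsv[...,2]>120)
for nm,m in(("wood",wood),("white",white)):
  for k in blobs(m,150):
    for z in ((0.02,) if nm=="wood" else (0.054,0.062,0.074)):
      w=cast(c,k[:,0],z)[:,:2].astype(np.float32);print(nm,cv2.boundingRect(k),z,[np.round(v,4) for v in cv2.minAreaRect(w)],np.round(cv2.minEnclosingCircle(w),4) if 0 else "")
a=cv2.resize(im[222:362,200:444],None,fx=3.2,fy=3.2,interpolation=cv2.INTER_CUBIC)
cv2.imwrite("pics/topcrop.png",a[:,:,::-1])
b=cv2.resize(s["color"][195:375,190:400],None,fx=3.2,fy=3.2,interpolation=cv2.INTER_CUBIC)
cv2.imwrite("pics/sidecrop.png",b[:,:,::-1])
E
```

```text
top [0.51259748 0.05854722 1.17322592]
side [ 0.49991832 -0.7162364   0.58725247]
wrist [ 0.32583827 -0.53755094  0.37268786]
wood (270, 302, 40, 40) 0.02 [array([0.445 , 0.1094]), array([0.0824, 0.0818]), np.float64(88.5985)] 
wood (213, 300, 28, 44) 0.02 [array([0.4491, 0.2439]), array([0.0505, 0.0879]), np.float64(81.6764)] 
wood (323, 294, 53, 53) 0.02 [array([ 0.4452, -0.016 ]), array([0.1089, 0.1107]), np.float64(43.2558)] 
wood (390, 290, 47, 47) 0.02 [array([ 0.4555, -0.153 ]), array([0.092 , 0.0912]), np.float64(80.339)] 
wood (388, 226, 39, 48) 0.02 [array([ 0.5927, -0.1461]), array([0.1043, 0.0772]), np.float64(3.2496)] 
white (204, 292, 45, 61) 0.054 [array([0.4492, 0.238 ]), array([0.0808, 0.1196]), np.float64(82.1514)] 
white (204, 292, 45, 61) 0.062 [array([0.4497, 0.2367]), array([0.0802, 0.1188]), np.float64(82.1514)] 
white (204, 292, 45, 61) 0.074 [array([0.4504, 0.2348]), array([0.0793, 0.1175]), np.float64(82.1514)] 
white (218, 236, 24, 23) 0.054 [array([0.6027, 0.2282]), array([0.0471, 0.0451]), np.float64(44.0206)] 
white (218, 236, 24, 23) 0.062 [array([0.6021, 0.2269]), array([0.0468, 0.0448]), np.float64(44.0206)] 
white (218, 236, 24, 23) 0.074 [array([0.6011, 0.2251]), array([0.0463, 0.0443]), np.float64(44.0207)] 
white (265, 228, 47, 42) 0.054 [array([0.5999, 0.1079]), array([0.0858, 0.0906]), np.float64(5.278)] 
white (265, 228, 47, 42) 0.062 [array([0.5993, 0.1075]), array([0.0851, 0.09  ]), np.float64(5.278)] 
white (265, 228, 47, 42) 0.074 [array([0.5983, 0.107 ]), array([0.0842, 0.089 ]), np.float64(5.278)] 
white (329, 227, 54, 49) 0.054 [array([ 0.5885, -0.0323]), array([0.1105, 0.1   ]), np.float64(88.6008)] 
white (329, 227, 54, 49) 0.062 [array([ 0.5879, -0.0316]), array([0.1097, 0.0993]), np.float64(88.6009)] 
white (329, 227, 54, 49) 0.074 [array([ 0.5871, -0.0307]), array([0.1085, 0.0982]), np.float64(88.6009)]
```

View pics/topcrop.png

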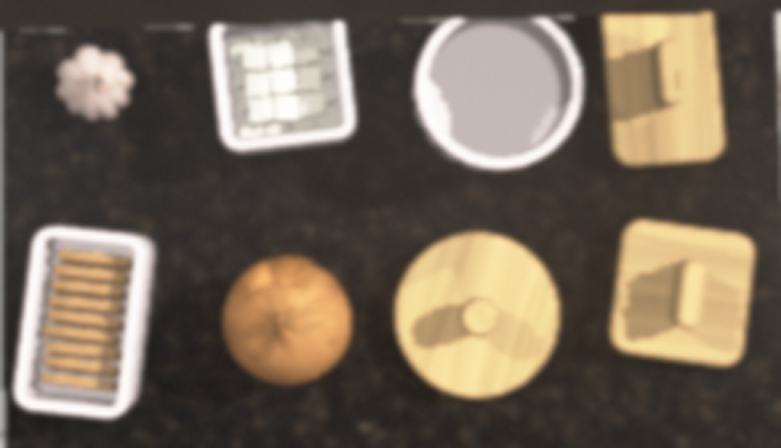

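View pics/sidecrop.png

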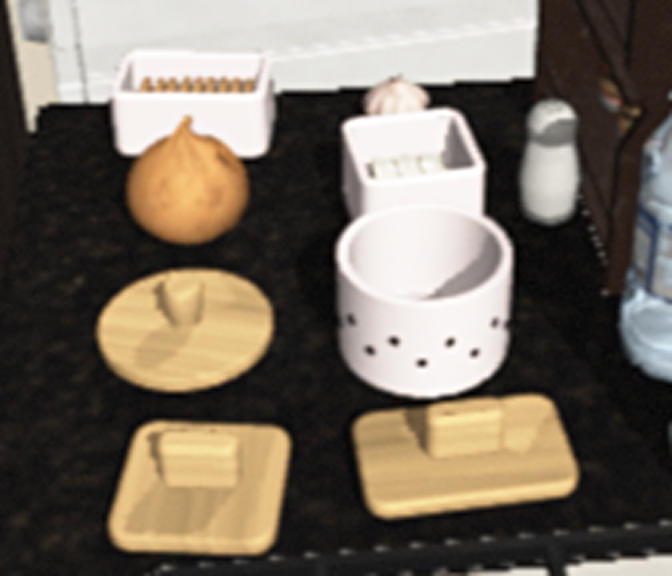

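Run:
```python
import pickle
from h import *
d=pickle.load(open("d0.pkl","rb"));c=d["top"];s=d["side"]
S=lambda p:np.array(p)/3.2+[190,195]-.35
T=lambda p:np.array(p)/3.2+[200,222]-.35
def sh(n,cam,p,z):print(n,np.round(cast(cam,p,z)[:,:2],4).tolist())
sh("rpot rim L,R,front,back",s,S([[336,262],[513,262],[425,306],[425,206]]),.074)
sh("spot rim corners",s,S([[345,166],[341,120],[455,110],[486,158]]),.062)
sh("opot",s,S([[114,98],[122,54],[266,54],[272,98]]),.054)
sh("olid top corners",s,S([[353,408],[550,396],[578,470],[366,505]]),.02)
sh("olid handle top",s,S([[428,412],[501,404],[498,399],[430,402]]),.05)
sh("slid handle top",s,S([[163,434],[239,436]]),.05)
sh("knob top side",s,S([[181,285]]),.05)
sh("top: knob, slid handle, olid handle(visible top strip)",c,T([[479,316],[697,263],[684,325],[668,44],[674,103],]),.05)
sh("garlic top view",c,T([[95,82]]),.03);sh("garlic side",s,S([[396,100]]),.03)
sh("onion",c,T([[288,320]]),.047)
sh("spot near corners top",c,T([[224,150],[356,135],[210,25],[347,22]]),.062)
sh("opot corners top",c,T([[37,226],[155,238],[133,414],[14,405]]),.054)
# circle fit of round pot rim in top view
im=c["color"];hsv=cv2.cvtColor(im,cv2.COLOR_RGB2HSV);m=np.zeros((480,640),bool);m[226:300,322:386]=1
k=max(blobs(m&(hsv[...,1]<60)&(hsv[...,2]>120),100),key=len)[:,0]
w=cast(c,k[k[:,1]>229],.074)[:,:2];w=w[w[:,1]<-.03]
A=np.c_[2*w,np.ones(len(w))];q=np.linalg.lstsq(A,(w**2).sum(1),rcond=None)[0];print("rpot far side fit",q[:2],np.sqrt(q[2]+q[:2]@q[:2]))
```

```text
rpot rim L,R,front,back [[0.5399, -0.0343], [0.6454, -0.0464], [0.5875, -0.082], [0.6005, 0.0181]]
spot rim corners [[0.5551, 0.0885], [0.5571, 0.1487], [0.6399, 0.1535], [0.6517, 0.0878]]
opot [[0.3936, 0.2119], [0.3961, 0.2799], [0.5076, 0.2675], [0.5097, 0.1989]]
olid top corners [[0.5432, -0.1038], [0.6588, -0.1069], [0.6621, -0.1675], [0.5436, -0.1798]]
olid handle top [[0.5814, -0.1441], [0.6222, -0.1424], [0.6213, -0.1382], [0.5835, -0.1363]]
slid handle top [[0.4379, -0.1447], [0.4784, -0.1509]]
knob top side [[0.4456, -0.015]]
top: knob, slid handle, olid handle(visible top strip) [[0.4454, -0.0152], [0.4755, -0.1576], [0.436, -0.1475], [0.6185, -0.1444], [0.5797, -0.1468]]
garlic top view [[0.6046, 0.2327]]
garlic side [[0.6053, 0.2264]]
onion [[0.4462, 0.1079]]
spot near corners top [[0.5562, 0.1459], [0.5636, 0.0611], [0.637, 0.1535], [0.6368, 0.0651]]
opot corners top [[0.5109, 0.2672], [0.5012, 0.1918], [0.39, 0.2075], [0.3978, 0.2829]]
rpot far side fit [ 0.59242768 -0.03197476] 0.0530154543048398
```

```bash
python3 -m crank '[[0,0,0,0.41],[0,0,0,0.41],[0,0,0,0.41],[0,0,0,0.41],[0,0,0,0.41]]' 0.6 40
python3 -m crank '[[0.12,-0.5,0.04,0],[0.12,-0.5,0.04,0],[0.12,-0.5,0.04,0],[0.12,-0.5,0.04,0],[0.12,-0.5,0.04,0]]'
```

```text
clock: 0.57
position: [0.2604, -0.568, 0.248]
ee_rot: [1.0, -0.001, -0.0, -0.0]
ft_force: [-0.2, 0.5, 0.0]
grip_width: 0.802
grasp_force: 0.0
clock: 0.98
position: [0.3085, -0.3659, 0.232]
ee_rot: [1.0, 0.002, -0.0, 0.0]
ft_force: [0.9, -0.7, -0.3]
grip_width: 0.796
grasp_force: 0.0
```

```bash
python3 -m crank '[[0.12,-0.5,0.04,0],[0.12,-0.5,0.04,0],[0.12,-0.5,0.04,0],[0.12,-0.5,0.04,0],[0.12,-0.5,0.04,0]]'
python3 -m crank '[[0.12,-0.5,0.04,0],[0.12,-0.5,0.04,0],[0.12,-0.5,0.04,0],[0.12,-0.5,0.04,0],[0.12,-0.5,0.04,0]]'
python3 -m crank '[[0.18,-0.4,0.04,0],[0.18,-0.4,0.04,0],[0.18,-0.4,0.04,0],[0.18,-0.4,0.04,0],[0.18,-0.4,0.04,0]]'
python3 -c "
from workcell import imaging,readout as r
import cv2,pickle
c=imaging.camera('wrist');pickle.dump(c,open('w1.pkl','wb'));cv2.imwrite('pics/w1.png',c['color'][:,:,::-1]);print(r.get_obs()['joint_pos'].round(2))"
```

```text
clock: 1.4
position: [0.3562, -0.166, 0.2162]
ee_rot: [1.0, 0.002, 0.0, 0.0]
ft_force: [0.4, -0.9, 0.6]
grip_width: 0.796
grasp_force: 0.0
clock: 1.82
position: [0.4041, 0.0342, 0.2004]
ee_rot: [1.0, 0.002, 0.0, 0.0]
ft_force: [1.1, -1.5, 0.4]
grip_width: 0.797
grasp_force: 0.0
clock: 2.23
position: [0.4766, 0.1979, 0.1836]
ee_rot: [1.0, 0.004, -0.0, -0.002]
ft_force: [-0.1, 0.5, 0.4]
grip_width: 0.801
grasp_force: 0.0
[ 0.28  0.24 -0.85  1.8   0.19  1.19 -2.19]
```

View pics/w1.png

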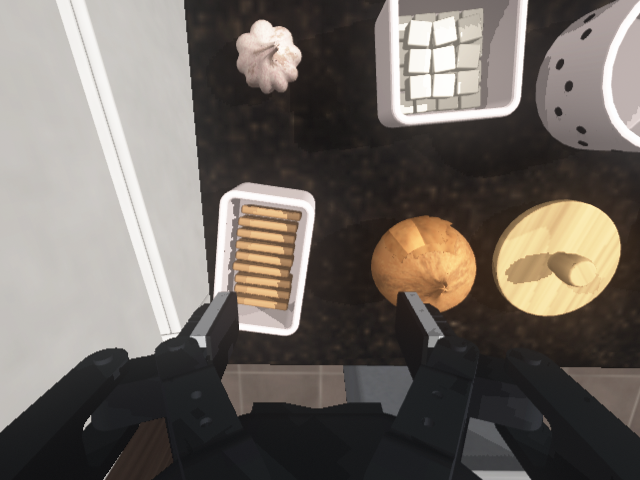

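Run:
```python
import pickle
from h import *
c=pickle.load(open("w1.pkl","rb"));print(cam(c)[2])
def sh(n,p,z):print(n,np.round(cast(c,p,z)[:,:2],4).tolist())
sh("garlic",[[269,57]],.03)
sh("opot corners out",[[222,188],[315,194],[297,333],[213,329]],.054)
sh("spot near",[[378,124],[519,114],[385,0],[527,0]],.062)
sh("lid r plate L/R/top/bot",[[494,267],[621,235],[563,201],[548,315]],.02)
sh("knob top",[[580,270]],.05)
sh("onion",[[424,263]],.047)
```

```text
[0.54864398 0.19845648 0.30868192]
garlic [[0.6042, 0.2346]]
opot corners out [[0.5125, 0.2687], [0.5086, 0.2005], [0.3927, 0.2147], [0.3957, 0.2842]]
spot near [[0.5576, 0.1583], [0.5646, 0.0646], [0.6299, 0.1581], [0.6305, 0.0711]]
lid r plate L/R/top/bot [[0.4398, 0.0419], [0.4702, -0.0625], [0.4992, -0.0067], [0.3931, -0.015]]
knob top [[0.4492, -0.0103]]
onion [[0.4529, 0.1129]]
```

```bash
python3 - <<'E'
import pickle
from h import *
s=pickle.load(open("d0.pkl","rb"))["side"]
S=lambda p:np.array(p)/3.2+[190,195]-.35
print(cast(s,S([[550,215],[607,290],[540,82]]),0).round(3))
E
python3 -m crank '[[0.32,-0.085,0,0],[0.32,-0.085,0,0],[0.32,-0.085,0,0],[0.32,-0.085,0,0],[0.32,-0.085,0,0]]' 0.65
python3 -m crank '[[0,0,0,0],[0,0,0,0]]'
```

```text
[[0.703 0.103 0.   ]
 [0.723 0.012 0.   ]
 [0.734 0.293 0.   ]]
clock: 2.7
position: [0.6056, 0.2255, 0.1827]
ee_rot: [1.0, 0.001, -0.001, -0.0]
ft_force: [-1.2, -0.4, 0.9]
grip_width: 0.823
grasp_force: 0.0
clock: 2.87
position: [0.6031, 0.2257, 0.1846]
ee_rot: [1.0, 0.001, -0.0, 0.0]
ft_force: [-0.5, 0.2, 0.5]
grip_width: 0.829
grasp_force: 0.0
```

```bash
python3 -m crank '[[0,-0.016,0.1,0],[0,-0.016,0.2,0],[0,-0.016,0.3,0],[0,-0.016,0.38,0],[0,-0.016,0.39,0]]'
python3 -m crank '[[0,0,0,0],[0,0,0,0],[0,0,0,0]]'
python3 -m crank '[[0,0,0,0],[0,0,0,0],[0,0,0,0],[0,0,0,0],[0,0,0,0]]' -1 25
python3 -m crank '[[0,0,0,0],[0,0,0,0],[0,0,0,0],[0,0,0,0],[0,0,0,0]]'
```

```text
clock: 3.28
position: [0.6002, 0.2299, 0.0232]
ee_rot: [1.0, 0.001, -0.004, 0.002]
ft_force: [-0.3, -0.7, -0.5]
grip_width: 0.824
grasp_force: 0.0
clock: 3.53
position: [0.6055, 0.233, 0.0315]
ee_rot: [1.0, 0.0, 0.002, -0.001]
ft_force: [0.5, 0.8, 0.5]
grip_width: 0.826
grasp_force: 0.0
clock: 3.95
position: [0.6051, 0.233, 0.0305]
ee_rot: [1.0, 0.0, 0.001, -0.0]
ft_force: [-2.2, -0.4, 10.3]
grip_width: 0.537
grasp_force: 24.5
clock: 4.37
position: [0.6051, 0.233, 0.0305]
ee_rot: [1.0, 0.0, 0.001, -0.0]
ft_force: [-2.1, -1.0, 9.4]
grip_width: 0.529
grasp_force: 24.5
```

```bash
python3 -m crank '[[0,0,-0.08,0],[0,0,-0.18,0],[0,0,-0.27,0],[0,0,-0.32,0],[0,0,-0.33,0]]'
python3 -m crank '[[0,0.08,0,0],[0,0.17,0,0],[0,0.26,0,0],[0,0.36,0,0],[0,0.44,0,0]]'
python3 -m crank '[[-0.015,0.09,0,0],[-0.03,0.17,0,0],[-0.03,0.21,0,0],[-0.03,0.22,0,0],[-0.03,0.22,0,0]]'
python3 -m crank '[[0,0,0,0],[0,0,0,0]]'
python3 -c "
from workcell import imaging,readout as r
import cv2,pickle
c=imaging.camera('wrist');pickle.dump(c,open('w2.pkl','wb'));cv2.imwrite('pics/w2.png',c['color'][:,:,::-1])"
```

```text
clock: 4.78
position: [0.6058, 0.2337, 0.166]
ee_rot: [1.0, 0.0, 0.004, -0.001]
ft_force: [0.5, 0.2, -0.0]
grip_width: 0.533
grasp_force: 26.3
clock: 5.2
position: [0.6039, 0.053, 0.1601]
ee_rot: [1.0, -0.001, -0.0, 0.001]
ft_force: [0.9, -0.6, 0.5]
grip_width: 0.536
grasp_force: 26.3
clock: 5.62
position: [0.5921, -0.0332, 0.1601]
ee_rot: [1.0, -0.001, -0.0, 0.0]
ft_force: [0.1, 0.2, -0.1]
grip_width: 0.534
grasp_force: 26.3
clock: 5.78
position: [0.5922, -0.0295, 0.1604]
ee_rot: [1.0, 0.002, 0.0, -0.0]
ft_force: [-0.2, 1.0, 0.0]
grip_width: 0.535
grasp_force: 26.3
```

View pics/w2.png

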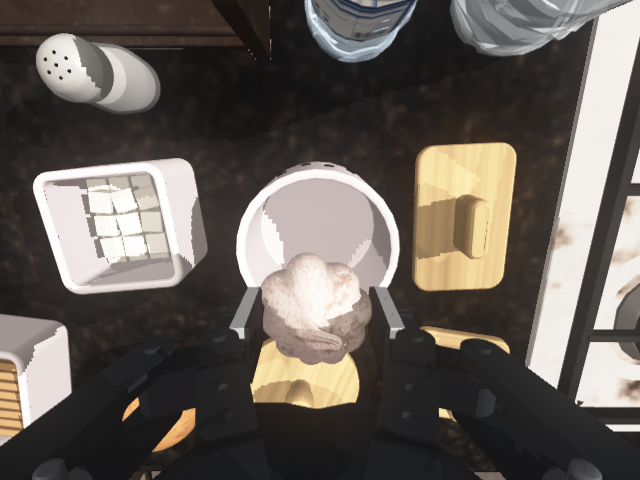

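```bash
python3 - <<'E'
import pickle
from h import *
c=pickle.load(open("w2.pkl","rb"))
def sh(n,p,z):
    w=cast(c,p,z)[:,:2];print(n,np.round(w,4).tolist(),w.mean(0).round(4))
sh("rpot L,R",[[237,245],[398,245]],.074);sh("rpot back",[[317,167]],.074)
sh("spot corners",[[33,173],[190,159],[182,287],[62,294]],.062)
sh("spot edges L,R,back,front",[[48,234],[187,222],[110,167],[120,290]],.062)
sh("olid",[[415,142],[518,142],[506,291],[413,291]],.02)
sh("olid handle top",[[470,196],[489,200],[487,257],[468,255]],.05)
E
python3 -m crank '[[0,0.005,0.06,0],[0,0.005,0.12,0],[0,0.005,0.19,0],[0,0.005,0.23,0],[0,0.005,0.235,0]]'
python3 -m crank '[[0,0,0,0],[0,0,0,0]]'
```

```text
rpot L,R [[0.5984, 0.022], [0.5987, -0.0807]] [ 0.5986 -0.0293]
rpot back [[0.6474, -0.0289]] [ 0.6474 -0.0289]
spot corners [[0.6421, 0.1515], [0.6511, 0.0509], [0.5638, 0.0652], [0.5581, 0.1502]] [0.6038 0.1045]
spot edges L,R,back,front [[0.6019, 0.1506], [0.6104, 0.0569], [0.646, 0.102], [0.5613, 0.1089]] [0.6049 0.1046]
olid [[0.6613, -0.1009], [0.6616, -0.1766], [0.5423, -0.1865], [0.542, -0.1091]] [ 0.6018 -0.1433]
olid handle top [[0.6264, -0.1331], [0.6237, -0.1465], [0.5825, -0.1509], [0.584, -0.1371]] [ 0.6042 -0.1419]
clock: 6.25
position: [0.5902, -0.0323, 0.063]
ee_rot: [1.0, 0.001, -0.003, -0.0]
ft_force: [-0.5, 0.1, -0.2]
grip_width: 0.537
grasp_force: 26.3
clock: 6.42
position: [0.593, -0.0327, 0.0675]
ee_rot: [1.0, 0.001, 0.001, -0.0]
ft_force: [-0.0, -0.3, 0.3]
grip_width: 0.537
grasp_force: 26.3
```

```bash
python3 -m crank '[[0,0,0,0],[0,0,0,0],[0,0,0,0],[0,0,0,0],[0,0,0,0]]' 0.28 60
python3 -m crank '[[0,0,-0.06,0],[0,0,-0.14,0],[0,0,-0.21,0],[0,0,-0.24,0],[0,0,-0.245,0]]'
python3 -m crank '[[-0.08,-0.01,0,0],[-0.18,-0.02,0,0],[-0.28,-0.04,0,0],[-0.36,-0.042,0,0],[-0.37,-0.042,0,0]]'
python3 -m crank '[[0,0,0,0],[0,0,0,0]]'
python3 -c "
from workcell import imaging,readout as r
import cv2,pickle
c=imaging.camera('wrist');pickle.dump(c,open('w3.pkl','wb'));cv2.imwrite('pics/w3.png',c['color'][:,:,::-1]);print(r.get_obs()['position'],r.get_obs()['joint_pos'].round(2))"
```

```text
clock: 6.83
position: [0.5924, -0.0337, 0.0667]
ee_rot: [1.0, 0.0, 0.0, 0.0]
ft_force: [-1.0, -0.2, 0.1]
grip_width: 0.637
grasp_force: 0.0
clock: 7.25
position: [0.5937, -0.0335, 0.1674]
ee_rot: [1.0, 0.0, 0.002, 0.0]
ft_force: [-0.4, -0.1, -0.0]
grip_width: 0.643
grasp_force: 0.0
clock: 7.67
position: [0.4389, -0.017, 0.1624]
ee_rot: [1.0, 0.0, -0.002, 0.001]
ft_force: [0.1, -0.3, -0.6]
grip_width: 0.638
grasp_force: 0.0
clock: 7.83
position: [0.4445, -0.0174, 0.1641]
ee_rot: [1.0, -0.0, 0.0, 0.0]
ft_force: [-0.0, -1.0, -0.4]
grip_width: 0.634
grasp_force: 0.0
[ 0.44490529 -0.01713727  0.16412071] [ 0.75  0.06 -0.82  1.98  0.05  1.12 -1.66]
```

View pics/w3.png

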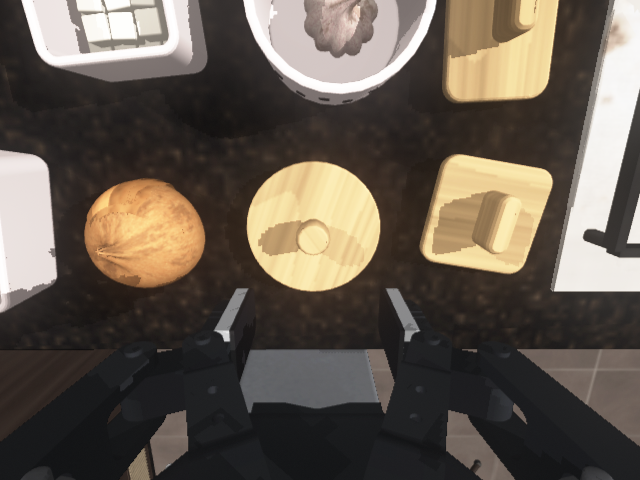

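Garlic lies inside the round pot (340,20); the round lid is at (314,226), knob top (313,237); square lid at (487,213).

Run:
```python
import pickle
from h import *
c=pickle.load(open("w3.pkl","rb"))
def sh(n,p,z):
    w=cast(c,p,z)[:,:2];print(n,np.round(w,4).tolist(),w.mean(0).round(4))
sh("knob",[[313,233]],.05);sh("rlid L,R",[[248,226],[380,226]],.02);sh("rlid t,b",[[314,162],[314,289]],.02)
sh("slid corners",[[446,153],[554,170],[521,274],[419,240]],.02)
sh("slid handle ends top",[[511,195],[494,252]],.05)
sh("rpot front",[[340,95]],.074)
```

```text
knob [[0.4511, -0.0143]] [ 0.4511 -0.0143]
rlid L,R [[0.4488, 0.0379], [0.4487, -0.0675]] [ 0.4488 -0.0148]
rlid t,b [[0.4987, -0.0149], [0.394, -0.0146]] [ 0.4464 -0.0148]
slid corners [[0.5053, -0.1143], [0.4927, -0.198], [0.4076, -0.1869], [0.4371, -0.0996]] [ 0.4607 -0.1497]
slid handle ends top [[0.4783, -0.1513], [0.4368, -0.1455]] [ 0.4576 -0.1484]
rpot front [[0.54, -0.0303]] [ 0.54   -0.0303]
```

```bash
python3 -m crank '[[0.005,-0.005,0.08,0],[0.005,-0.005,0.16,0],[0.005,-0.005,0.23,0],[0.005,-0.005,0.27,0],[0.005,-0.005,0.29,0]]'
python3 -m crank '[[0,0,0.01,0],[0,0,0.0125,0],[0,0,0.0125,0]]'
python3 -m crank '[[0,0,0,0],[0,0,0,0],[0,0,0,0],[0,0,0,0],[0,0,0,0]]' -1 60
python3 -m crank '[[0,0,0,0],[0,0,0,0],[0,0,0,0]]'
python3 -m crank '[[0,0,-0.05,0],[0,0,-0.13,0],[0,0,-0.2,0],[0,0,-0.26,0],[0,0,-0.28,0]]'
```

```text
clock: 8.3
position: [0.4456, -0.0142, 0.0455]
ee_rot: [1.0, 0.0, -0.002, -0.001]
ft_force: [0.2, -0.1, 0.6]
grip_width: 0.641
grasp_force: 0.0
clock: 8.55
position: [0.4471, -0.0147, 0.0438]
ee_rot: [1.0, 0.0, 0.0, -0.0]
ft_force: [-0.3, -0.1, 0.2]
grip_width: 0.646
grasp_force: 0.0
clock: 8.97
position: [0.4469, -0.0151, 0.0444]
ee_rot: [1.0, 0.0, 0.001, 0.0]
ft_force: [-2.6, -0.1, 7.8]
grip_width: 0.272
grasp_force: 58.4
clock: 9.22
position: [0.4469, -0.0151, 0.0444]
ee_rot: [1.0, 0.0, 0.001, 0.0]
ft_force: [-2.0, -0.8, 7.6]
grip_width: 0.274
grasp_force: 58.4
clock: 9.63
position: [0.4478, -0.0148, 0.159]
ee_rot: [1.0, 0.0, 0.003, 0.001]
ft_force: [1.1, 0.8, -0.3]
grip_width: 0.267
grasp_force: 58.9
```

```bash
python3 -m crank '[[0.07,0.01,0,0],[0.16,0.02,0,0],[0.26,0.03,0,0],[0.33,0.04,0,0],[0.36,0.04,0,0]]'
python3 -m crank '[[0.005,0,0,0],[0.005,0,0,0],[0.005,0,0,0]]'
python3 -c "
from workcell import imaging,readout as r
import cv2,pickle
for n in('wrist','side'):
  c=imaging.camera(n);pickle.dump(c,open(n+'4.pkl','wb'));a=c['color'][:,:,::-1]
  if n=='side':a=cv2.resize(a[195:375,190:400],None,fx=3.2,fy=3.2)
  cv2.imwrite('pics/'+n+'4.png',a)
print(r.get_obs()['position'],r.get_obs()['joint_pos'].round(2))"
```

```text
clock: 10.05
position: [0.5929, -0.0321, 0.1541]
ee_rot: [1.0, -0.001, 0.0, -0.0]
ft_force: [-0.6, 0.5, -1.2]
grip_width: 0.271
grasp_force: 59.0
clock: 10.3
position: [0.5913, -0.0305, 0.155]
ee_rot: [1.0, 0.001, -0.0, 0.0]
ft_force: [-0.4, 0.1, -0.3]
grip_width: 0.27
grasp_force: 59.0
[ 0.5912896  -0.03084027  0.15542105] [ 0.59  0.44 -0.77  1.63  0.32  1.2  -1.83]
```

View pics/side4.png

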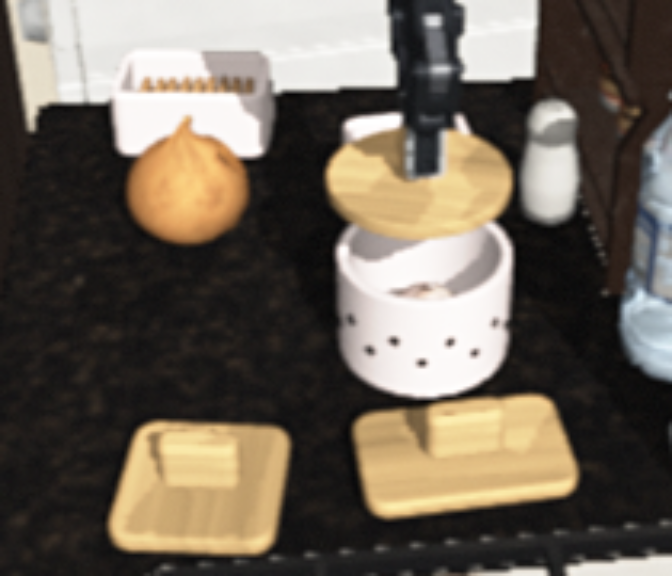

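```bash
python3 -m crank '[[0.005,0,0.03,0],[0.005,0,0.06,0],[0.005,0,0.09,0],[0.005,0,0.11,0],[0.005,0,0.115,0]]'
python3 -m crank '[[0,0,0,0],[0,0,0,0],[0,0,0,0]]'
```

```text
clock: 10.82
position: [0.5932, -0.031, 0.1084]
ee_rot: [1.0, 0.0, -0.001, 0.0]
ft_force: [-13.5, -2.4, 22.8]
grip_width: 0.27
grasp_force: 61.3
clock: 11.07
position: [0.594, -0.0308, 0.1087]
ee_rot: [1.0, 0.0, -0.0, -0.0]
ft_force: [-0.6, -0.3, -0.2]
grip_width: 0.271
grasp_force: 59.0
```

```bash
python3 -m crank '[[0,0,0,0],[0,0,0,0],[0,0,0,0],[0,0,0,0],[0,0,0,0]]' 0.2
python3 -m crank '[[0,0,-0.04,0],[0,0,-0.1,0],[0,0,-0.15,0],[0,0,-0.155,0],[0,0,-0.155,0]]'
python3 -m crank '[[-0.06,0.05,0,0],[-0.14,0.12,0,0],[-0.22,0.19,0,0],[-0.30,0.26,0,0],[-0.34,0.297,0,0]]'
python3 -m crank '[[0,0,0,0.1],[0,0,0,0.158],[0,0,0,0.158]]'
python3 -c "
from workcell import imaging,readout as r
import cv2,pickle
c=imaging.camera('wrist');pickle.dump(c,open('w5.pkl','wb'));cv2.imwrite('pics/w5.png',c['color'][:,:,::-1]);print(r.get_obs()['position'],r.get_obs()['joint_pos'].round(2))"
```

```text
clock: 11.48
position: [0.5943, -0.0308, 0.1093]
ee_rot: [1.0, 0.0, 0.0, 0.0]
ft_force: [-0.1, 0.5, 0.2]
grip_width: 0.599
grasp_force: 0.0
clock: 11.9
position: [0.595, -0.0307, 0.1727]
ee_rot: [1.0, 0.0, 0.001, 0.0]
ft_force: [-0.5, -0.4, -0.8]
grip_width: 0.601
grasp_force: 0.0
clock: 12.32
position: [0.4544, -0.1526, 0.1698]
ee_rot: [1.0, -0.001, -0.001, 0.0]
ft_force: [0.0, -0.4, 0.5]
grip_width: 0.598
grasp_force: 0.0
clock: 12.57
position: [0.4574, -0.1503, 0.1705]
ee_rot: [0.996, -0.085, -0.0, 0.0]
ft_force: [0.1, -0.4, 0.4]
grip_width: 0.597
grasp_force: 0.0
[ 0.45775841 -0.14977942  0.17063316] [ 0.94  0.14 -0.76  1.9   0.11  1.14 -1.6 ]
```

View pics/w5.png

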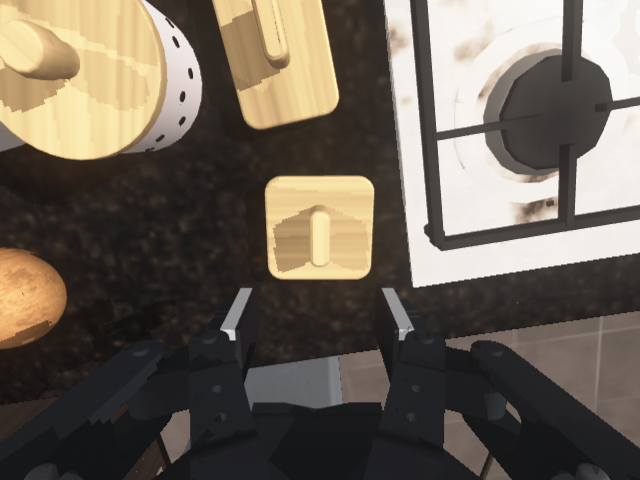

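```bash
python3 - <<'E'
import pickle
from h import *
c=pickle.load(open("w5.pkl","rb"))
w=cast(c,[[320,209],[320,265]],.05)[:,:2];print(w,w.mean(0))
w=cast(c,[[265,177],[374,177],[372,278],[268,278]],.02)[:,:2];print(w,w.mean(0))
E
python3 -m crank '[[0,0,0.08,0],[0,0,0.17,0],[0,0,0.25,0],[0,0,0.29,0],[0,0,0.305,0]]'
python3 -m crank '[[0,0,0.01,0],[0,0,0.0125,0],[0,0,0.0125,0]]'
```

```text
[[ 0.47931839 -0.1557889 ]
 [ 0.43704418 -0.14868734]] [ 0.45818129 -0.15223812]
[[ 0.50576317 -0.11671381]
 [ 0.49135191 -0.20108865]
 [ 0.40670701 -0.18895277]
 [ 0.42167478 -0.1013007 ]] [ 0.45637422 -0.15201398]
clock: 13.03
position: [0.4564, -0.1485, 0.0461]
ee_rot: [0.997, -0.081, -0.002, -0.001]
ft_force: [-0.8, -0.1, 0.1]
grip_width: 0.6
grasp_force: 0.0
clock: 13.28
position: [0.459, -0.1497, 0.0451]
ee_rot: [0.997, -0.082, 0.001, 0.0]
ft_force: [-0.3, -0.8, 0.1]
grip_width: 0.6
grasp_force: 0.0
```

```bash
python3 -m crank '[[0,0,0,0],[0,0,0,0],[0,0,0,0],[0,0,0,0],[0,0,0,0]]' -1 60
python3 -m crank '[[0,0,0,0],[0,0,0,0],[0,0,0,0]]'
python3 -m crank '[[0,0,-0.06,0],[0,0,-0.15,0],[0,0,-0.24,0],[0,0,-0.32,0],[0,0,-0.36,0]]'
python3 -m crank '[[0,0,0,-0.08],[0,0,0,-0.158],[0,0,0,-0.158]]'
python3 -m crank '[[0,-0.07,0,0],[0.02,-0.16,0,0],[0.04,-0.25,0,0],[0.06,-0.34,0,0],[0.09,-0.42,0,0]]'
python3 -m crank '[[0.07,-0.07,0,0],[0.15,-0.14,0,0],[0.22,-0.2,0,0],[0.26,-0.22,0,0],[0.27,-0.222,0,0]]'
python3 -m crank '[[0,0,0,-0.06],[0,0,0,-0.088],[0,0,0,-0.088]]'
python3 -c "
from workcell import imaging,readout as r
import cv2,pickle
c=imaging.camera('side');pickle.dump(c,open('s6.pkl','wb'))
w=imaging.camera('wrist');pickle.dump(w,open('w6.pkl','wb'))
a=cv2.resize(c['color'][195:375,190:400],None,fx=2,fy=2);b=cv2.resize(w['color'],(372,360))[:360]
import numpy as np;cv2.imwrite('pics/s6.png',np.hstack([a[:360,:420],b])[:,:,::-1])
print(r.get_obs()['position'],r.get_obs()['joint_pos'].round(2))"
```

```text
clock: 13.7
position: [0.4589, -0.1502, 0.0453]
ee_rot: [0.997, -0.083, 0.001, 0.001]
ft_force: [-0.7, -1.0, 7.5]
grip_width: 0.173
grasp_force: 59.9
clock: 13.95
position: [0.4589, -0.1501, 0.0452]
ee_rot: [0.997, -0.083, 0.001, 0.001]
ft_force: [-1.8, -0.8, 7.5]
grip_width: 0.176
grasp_force: 59.9
clock: 14.37
position: [0.4595, -0.1497, 0.1924]
ee_rot: [0.997, -0.082, 0.002, 0.001]
ft_force: [0.0, -1.0, -2.0]
grip_width: 0.17
grasp_force: 58.8
clock: 14.62
position: [0.4582, -0.1498, 0.1887]
ee_rot: [1.0, 0.002, 0.0, 0.0]
ft_force: [0.4, 0.0, -1.3]
grip_width: 0.176
grasp_force: 58.8
clock: 15.03
position: [0.4937, 0.0205, 0.1884]
ee_rot: [1.0, -0.001, -0.0, 0.0]
ft_force: [1.1, -0.2, -1.6]
grip_width: 0.171
grasp_force: 58.8
clock: 15.45
position: [0.6034, 0.1104, 0.1873]
ee_rot: [1.0, 0.0, -0.001, -0.001]
ft_force: [-1.0, -0.0, -0.7]
grip_width: 0.174
grasp_force: 58.9
clock: 15.7
position: [0.6018, 0.1068, 0.1878]
ee_rot: [0.999, 0.046, -0.001, 0.0]
ft_force: [-0.9, 0.4, -0.7]
grip_width: 0.173
grasp_force: 58.9
[0.60186208 0.10661924 0.18812764] [ 0.43  0.49 -0.9   1.54  0.39  1.3  -2.  ]
```

View pics/s6.png

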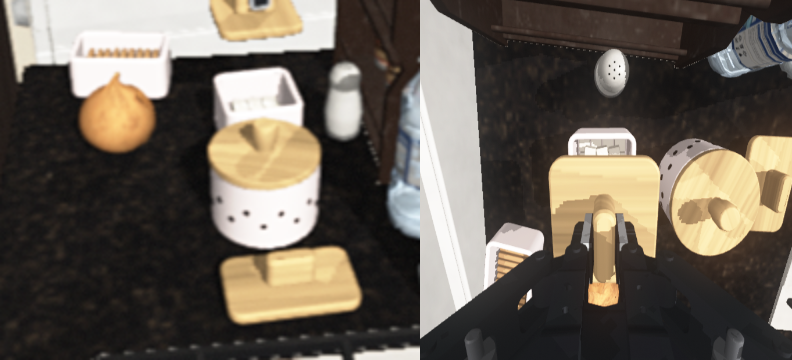

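Run:
```python
import pickle,cv2
c=pickle.load(open("w6.pkl","rb"));a=c["color"][150:240,210:420]
cv2.imwrite("pics/w6c.png",cv2.resize(a,None,fx=3.5,fy=3.5,interpolation=cv2.INTER_CUBIC)[:,:,::-1])
```

View pics/w6c.png

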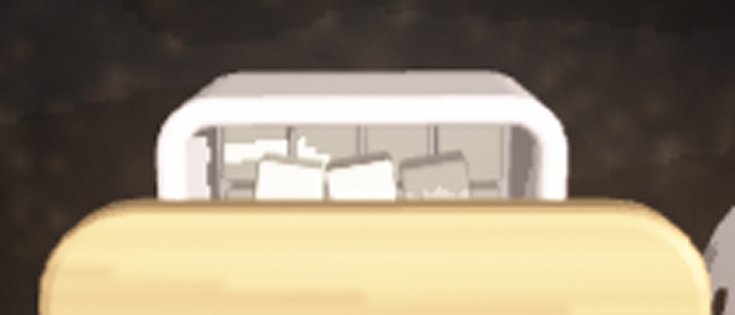

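Run:
```python
import pickle
from h import *
c=pickle.load(open("w6.pkl","rb"));P=lambda p:np.array(p)/3.5+[210,150]-.35
e=cast(c,P([[157,180],[568,180],[362,97]]),.062)[:,:2]
l=cast(c,P([[41,300],[711,300],[375,208]]),.163)[:,:2]
t=np.radians(5.3);R=np.array([[np.cos(t),np.sin(t)],[-np.sin(t),np.cos(t)]])
for n,w,h in(("pot",e,.043),("lid",l,.044)):
    q=w@R.T; cen=np.array([q[2,0]-h,(q[0,1]+q[1,1])/2]);print(n,w.round(4).tolist(),"width",(q[0,1]-q[1,1]).round(4),"centre",(R.T@cen).round(4))
```

```text
pot [[0.6251, 0.1548], [0.6328, 0.0695], [0.646, 0.1138]] width 0.0857 centre [0.6031 0.1098]
lid [[0.6277, 0.1525], [0.6354, 0.067], [0.6435, 0.1109]] width 0.0859 centre [0.5997 0.1068]
```

```bash
python3 -m crank '[[0.0075,-0.0065,0.05,0],[0.0075,-0.0065,0.1,0],[0.0075,-0.0065,0.14,0],[0.0075,-0.0065,0.165,0],[0.0075,-0.0065,0.17,0]]'
python3 -m crank '[[0,0,0.02,0],[0,0,0.035,0],[0,0,0.045,0],[0,0,0.053,0],[0,0,0.055,0]]'
python3 -m crank '[[0,0,0,0],[0,0,0,0]]'
```

```text
clock: 16.22
position: [0.6039, 0.1093, 0.1185]
ee_rot: [0.999, 0.045, -0.001, 0.0]
ft_force: [0.3, -0.2, -1.4]
grip_width: 0.175
grasp_force: 59.0
clock: 16.63
position: [0.6048, 0.11, 0.098]
ee_rot: [0.999, 0.046, -0.0, 0.0]
ft_force: [-0.3, -0.0, -1.7]
grip_width: 0.174
grasp_force: 59.0
clock: 16.8
position: [0.6051, 0.1101, 0.0986]
ee_rot: [0.999, 0.046, 0.0, -0.0]
ft_force: [0.6, 0.7, -1.5]
grip_width: 0.171
grasp_force: 59.0
```

```bash
python3 -m crank '[[0,0,0.002,0],[0,0,0.002,0],[0,0,0.002,0],[0,0,0.002,0],[0,0,0.002,0]]' 0.1
python3 -m crank '[[0,0,-0.04,0],[0,0,-0.1,0],[0,0,-0.16,0],[0,0,-0.175,0],[0,0,-0.175,0]]'
python3 -m crank '[[0,0,0,0.06],[0,0,0,0.088],[0,0,0,0.088]]'
python3 -m crank '[[0,0.07,0,0],[0,0.16,0,0],[0,0.25,0,0],[0,0.34,0,0],[0,0.42,0,0]]'
python3 -m crank '[[0,0.08,0,0],[0,0.16,0,0],[0,0.2,0,0],[0,0.215,0,0],[0,0.215,0,0]]'
python3 -m crank '[[0,0,0,-0.06],[0,0,0,-0.06],[0,0,0,-0.06]]'
python3 -c "
from workcell import imaging,readout as r
import cv2,pickle
c=imaging.camera('wrist');pickle.dump(c,open('w7.pkl','wb'));cv2.imwrite('pics/w7.png',c['color'][:,:,::-1]);print(r.get_obs()['position'],r.get_obs()['joint_pos'].round(2))"
```

```text
clock: 17.22
position: [0.605, 0.1101, 0.0976]
ee_rot: [0.999, 0.046, 0.0, 0.0]
ft_force: [0.4, -0.1, -0.1]
grip_width: 0.549
grasp_force: 0.0
clock: 17.63
position: [0.6059, 0.1105, 0.1696]
ee_rot: [0.999, 0.046, 0.002, -0.0]
ft_force: [-0.9, 0.2, -0.3]
grip_width: 0.554
grasp_force: 0.0
clock: 17.88
position: [0.6044, 0.1098, 0.1662]
ee_rot: [1.0, -0.0, -0.001, 0.0]
ft_force: [-0.5, 0.1, -0.2]
grip_width: 0.548
grasp_force: 0.0
clock: 18.3
position: [0.6043, -0.0606, 0.1664]
ee_rot: [1.0, 0.0, -0.001, 0.0]
ft_force: [0.6, -0.9, 0.8]
grip_width: 0.55
grasp_force: 0.0
clock: 18.72
position: [0.6045, -0.1456, 0.1665]
ee_rot: [1.0, -0.001, -0.001, -0.0]
ft_force: [0.2, 0.1, -0.0]
grip_width: 0.554
grasp_force: 0.0
clock: 18.97
position: [0.6051, -0.1419, 0.1673]
ee_rot: [0.999, 0.032, -0.0, -0.0]
ft_force: [0.4, 1.1, -0.1]
grip_width: 0.548
grasp_force: 0.0
[ 0.60507886 -0.14225345  0.16740222] [ 0.77  0.51 -0.82  1.54  0.38  1.26 -1.61]
```

View pics/w7.png

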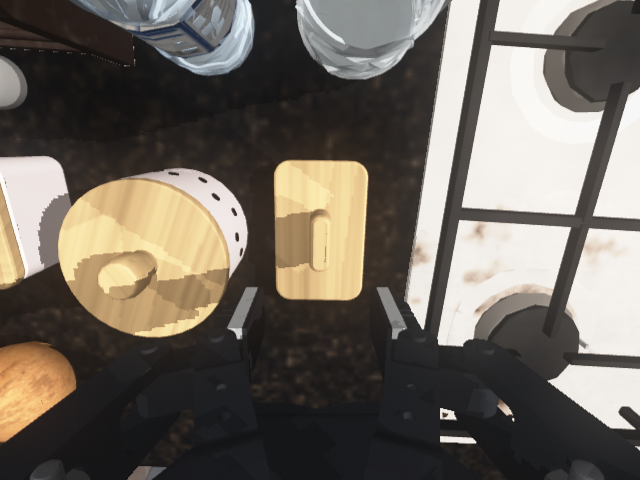

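```bash
python3 - <<'E'
import pickle
from h import *
c=pickle.load(open("w7.pkl","rb"))
w=cast(c,[[321,211],[321,270]],.05)[:,:2];print(w,w.mean(0))
w=cast(c,[[274,160],[369,160],[363,300],[275,299]],.02)[:,:2];print(w,w.mean(0))
E
python3 -m crank '[[0,0.002,0.08,0],[0,0.002,0.17,0],[0,0.002,0.25,0],[0,0.002,0.29,0],[0,0.002,0.3,0]]'
python3 -m crank '[[0,0,0.006,0],[0,0,0.007,0],[0,0,0.007,0]]'
```

```text
[[ 0.62718056 -0.14285228]
 [ 0.58246229 -0.14591577]] [ 0.60482142 -0.14438402]
[[ 0.65833318 -0.10496773]
 [ 0.66305227 -0.17755566]
 [ 0.54555257 -0.18502998]
 [ 0.54154176 -0.1093571 ]] [ 0.60211994 -0.14422762]
clock: 19.43
position: [0.603, -0.1437, 0.044]
ee_rot: [0.999, 0.032, -0.002, -0.001]
ft_force: [-0.3, -0.1, 0.9]
grip_width: 0.547
grasp_force: 0.0
clock: 19.68
position: [0.6061, -0.1446, 0.0463]
ee_rot: [1.0, 0.032, 0.001, 0.0]
ft_force: [0.4, 0.7, -0.4]
grip_width: 0.553
grasp_force: 0.0
```

```bash
python3 -m crank '[[0,0,0,0],[0,0,0,0],[0,0,0,0],[0,0,0,0],[0,0,0,0]]' -1 60
python3 -m crank '[[0,0,0,0],[0,0,0,0],[0,0,0,0]]'
python3 -m crank '[[0,0,-0.06,0],[0,0,-0.15,0],[0,0,-0.24,0],[0,0,-0.32,0],[0,0,-0.36,0]]'
python3 -m crank '[[0,0,0,0.03],[0,0,0,0.06],[0,0,0,0.06]]'
python3 -m crank '[[-0.05,-0.04,0,0],[-0.12,-0.1,0,0],[-0.19,-0.16,0,0],[-0.25,-0.23,0,0],[-0.3,-0.3,0,0]]'
python3 -m crank '[[-0.02,-0.07,0,0],[-0.04,-0.16,0,0],[-0.06,-0.25,0,0],[-0.08,-0.33,0,0],[-0.08,-0.39,0,0]]'
python3 -m crank '[[0,-0.08,0,0],[0,-0.16,0,0],[0,-0.22,0,0],[0,-0.26,0,0],[0,-0.27,0,0]]'
python3 -m crank '[[0,0,0,0.06],[0,0,0,0.13],[0,0,0,0.13],[0,0,0,0.13]]'
python3 -c "
from workcell import imaging,readout as r
import cv2,pickle,numpy as np
c=imaging.camera('top');pickle.dump(c,open('t8.pkl','wb'))
w=imaging.camera('wrist');pickle.dump(w,open('w8.pkl','wb'))
a=cv2.resize(c['color'][222:362,195:335],(420,420),interpolation=cv2.INTER_CUBIC);b=cv2.resize(w['color'][100:380,150:],(380,420)) if 0 else cv2.resize(w['color'],(560,420))
cv2.imwrite('pics/w8.png',np.hstack([a[:,:240],b])[:,:,::-1])
print(r.get_obs()['position'],r.get_obs()['joint_pos'].round(2))"
```

```text
clock: 20.1
position: [0.6056, -0.1448, 0.0457]
ee_rot: [0.999, 0.032, 0.001, 0.0]
ft_force: [-1.1, 1.1, 6.5]
grip_width: 0.172
grasp_force: 60.1
clock: 20.35
position: [0.6056, -0.1448, 0.0457]
ee_rot: [0.999, 0.032, 0.001, 0.0]
ft_force: [-2.1, 0.5, 7.3]
grip_width: 0.174
grasp_force: 60.2
clock: 20.77
position: [0.6063, -0.1446, 0.1931]
ee_rot: [0.999, 0.032, 0.002, 0.001]
ft_force: [1.6, 0.4, -1.2]
grip_width: 0.175
grasp_force: 59.3
clock: 21.02
position: [0.605, -0.1449, 0.189]
ee_rot: [1.0, -0.001, 0.0, 0.0]
ft_force: [-0.0, 0.1, -1.3]
grip_width: 0.172
grasp_force: 59.2
clock: 21.43
position: [0.4829, -0.0241, 0.1879]
ee_rot: [1.0, 0.0, -0.001, 0.0]
ft_force: [0.3, 0.7, -1.0]
grip_width: 0.178
grasp_force: 59.3
clock: 21.85
position: [0.4511, 0.134, 0.1888]
ee_rot: [1.0, 0.002, 0.0, 0.001]
ft_force: [1.5, -0.4, -1.7]
grip_width: 0.172
grasp_force: 59.2
clock: 22.27
position: [0.4518, 0.2424, 0.1886]
ee_rot: [1.0, 0.003, -0.0, -0.001]
ft_force: [-0.5, 0.2, -1.6]
grip_width: 0.17
grasp_force: 59.1
clock: 22.6
position: [0.453, 0.2384, 0.1885]
ee_rot: [0.998, -0.067, -0.0, 0.0]
ft_force: [-0.1, -0.5, -1.1]
grip_width: 0.177
grasp_force: 59.2
[0.45298021 0.23860103 0.18862494] [ 0.37  0.29 -1.07  1.79  0.27  1.22 -2.48]
```

View pics/w8.png

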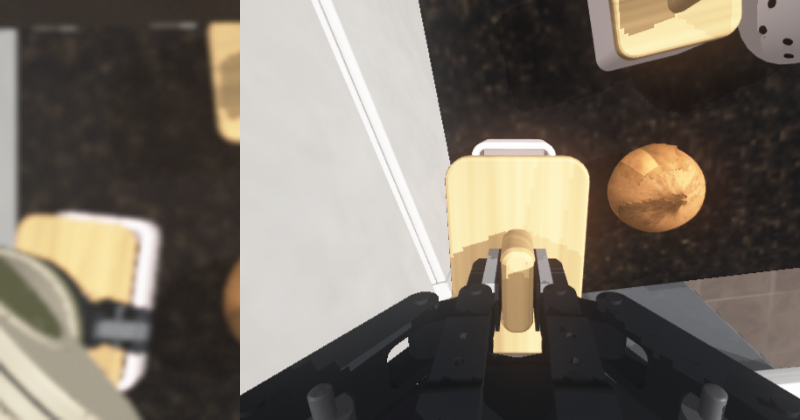

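Run:
```python
import pickle
from h import *
c=pickle.load(open("w8.pkl","rb"));im=c["color"].astype(int);print(cam(c)[2])
print("col 312 rows 150..190",[tuple(im[r,312]) for r in range(154,188,2)])
for r in (172,175): 
  g=im[r,:,2]; print(r,"L",g[258:282].tolist(),"R",g[350:372].tolist())
for r in (230,270):
  print(r,"lidL",im[r,230:246,0].tolist(),"lidR",im[r,384:402,0].tolist())
```

```text
[0.52433337 0.22957483 0.31368556]
col 312 rows 150..190 [(np.int64(72), np.int64(57), np.int64(50)), (np.int64(74), np.int64(59), np.int64(51)), (np.int64(96), np.int64(81), np.int64(75)), (np.int64(228), np.int64(215), np.int64(211)), (np.int64(245), np.int64(237), np.int64(235)), (np.int64(255), np.int64(254), np.int64(254)), (np.int64(255), np.int64(254), np.int64(254)), (np.int64(254), np.int64(252), np.int64(251)), (np.int64(221), np.int64(203), np.int64(199)), (np.int64(216), np.int64(199), np.int64(194)), (np.int64(216), np.int64(198), np.int64(193)), (np.int64(217), np.int64(199), np.int64(194)), (np.int64(219), np.int64(184), np.int64(136)), (np.int64(249), np.int64(230), np.int64(175)), (np.int64(254), np.int64(244), np.int64(198)), (np.int64(253), np.int64(239), np.int64(190)), (np.int64(252), np.int64(238), np.int64(186))]
172 L [51, 50, 49, 50, 49, 50, 49, 68, 218, 251, 254, 254, 254, 254, 253, 248, 236, 193, 142, 131, 123, 185, 193, 194] R [194, 230, 243, 251, 254, 254, 255, 255, 255, 197, 72, 50, 49, 50, 50, 51, 51, 52, 54, 55, 60, 59]
175 L [52, 52, 50, 51, 49, 50, 75, 227, 248, 254, 254, 254, 254, 253, 247, 228, 141, 121, 122, 122, 122, 187, 194, 194] R [121, 144, 193, 232, 243, 254, 254, 254, 255, 254, 195, 72, 51, 51, 51, 51, 51, 53, 55, 56, 58, 56]
230 lidL [225, 224, 223, 222, 222, 221, 231, 239, 240, 250, 251, 251, 251, 251, 251, 252] lidR [249, 249, 249, 249, 249, 250, 250, 251, 251, 251, 253, 253, 254, 241, 122, 81, 80, 79]
270 lidL [221, 222, 222, 223, 223, 223, 222, 222, 177, 238, 242, 248, 251, 252, 251, 251] lidR [250, 250, 251, 251, 251, 252, 252, 253, 253, 254, 252, 137, 76, 79, 79, 78, 72, 71]
```

Run:
```python
import pickle
from h import *
c=pickle.load(open("w8.pkl","rb"))
e=cast(c,[[263.5,178],[361.5,178],[312,161.5]],.054)[:,:2]
l=cast(c,[[236.5,230],[397.5,230],[317,179.5]],.163)[:,:2]
t=np.radians(-7.8);R=np.array([[np.cos(t),np.sin(t)],[-np.sin(t),np.cos(t)]])
for n,w,hx in(("pot",e,.058),("lid",l,.059)):
    q=w@R.T;cen=np.array([q[2,0]-hx,(q[0,1]+q[1,1])/2]);print(n,"width",(q[0,1]-q[1,1]).round(4),"centre",(R.T@cen).round(4))
```

```text
pot width 0.0726 centre [0.4506 0.2426]
lid width 0.0722 centre [0.4487 0.2396]
```

```bash
python3 -m crank '[[0.005,-0.007,0.05,0],[0.005,-0.007,0.1,0],[0.005,-0.007,0.15,0],[0.005,-0.007,0.175,0],[0.005,-0.007,0.18,0]]'
python3 -m crank '[[0,0,0.02,0],[0,0,0.04,0],[0,0,0.055,0],[0,0,0.063,0],[0,0,0.065,0]]'
python3 -m crank '[[0,0,0,0],[0,0,0,0]]'
```

```text
clock: 23.12
position: [0.4544, 0.2409, 0.115]
ee_rot: [0.998, -0.067, -0.001, 0.001]
ft_force: [0.4, -0.3, -0.6]
grip_width: 0.174
grasp_force: 59.2
clock: 23.53
position: [0.4552, 0.2416, 0.0904]
ee_rot: [0.998, -0.068, -0.0, 0.0]
ft_force: [-1.0, 0.7, -0.7]
grip_width: 0.173
grasp_force: 59.2
clock: 23.7
position: [0.4554, 0.2419, 0.091]
ee_rot: [0.998, -0.068, 0.0, -0.0]
ft_force: [-0.2, 0.4, -1.1]
grip_width: 0.168
grasp_force: 59.2
```

```bash
python3 -m crank '[[0,0,0.002,0],[0,0,0.002,0],[0,0,0.002,0],[0,0,0.002,0],[0,0,0.002,0]]' -0.1
python3 -m crank '[[0,0,-0.04,0],[0,0,-0.11,0],[0,0,-0.18,0],[0,0,-0.25,0],[0,0,-0.28,0]]'
python3 -m crank '[[-0.02,0.08,0,0.13],[-0.04,0.17,0,0.13],[-0.05,0.26,0,0.13],[-0.06,0.35,0,0.13],[-0.06,0.44,0,0.13]]'
python3 -m crank '[[-0.02,0.09,0,0],[-0.04,0.19,0,0],[-0.05,0.29,0,0],[-0.06,0.39,0,0],[-0.06,0.48,0,0]]'
python3 -m crank '[[0,0,0,0],[0,0,0,0],[0,0,0,0]]'
python3 -c "
from workcell import imaging,readout as r
import cv2,pickle,numpy as np
c=imaging.camera('top');w=imaging.camera('side');pickle.dump((c,w),open('f.pkl','wb'))
a=cv2.resize(c['color'][222:362,200:400],(800,560),interpolation=cv2.INTER_CUBIC)[:300*2]
a=cv2.resize(c['color'][222:362,200:390],(380,280));b=cv2.resize(w['color'][195:375,190:400],(420,360))
a=np.vstack([a,np.zeros((80,380,3),np.uint8)])
cv2.imwrite('pics/f.png',np.hstack([a,b])[:,:,::-1])"
```

```text
clock: 24.12
position: [0.4553, 0.2417, 0.09]
ee_rot: [0.998, -0.068, 0.0, -0.0]
ft_force: [-1.1, -0.6, 0.2]
grip_width: 0.447
grasp_force: 0.0
clock: 24.53
position: [0.4561, 0.2427, 0.2053]
ee_rot: [0.998, -0.068, 0.002, -0.001]
ft_force: [-0.4, 1.1, 0.2]
grip_width: 0.452
grasp_force: 0.0
clock: 24.95
position: [0.4065, 0.0691, 0.2018]
ee_rot: [0.991, -0.135, 0.0, 0.0]
ft_force: [1.1, 0.5, -0.3]
grip_width: 0.451
grasp_force: 0.0
clock: 25.37
position: [0.3312, -0.1099, 0.2019]
ee_rot: [0.991, -0.136, 0.0, 0.001]
ft_force: [1.5, -0.9, 0.8]
grip_width: 0.455
grasp_force: 0.0
clock: 25.62
position: [0.3331, -0.1075, 0.2018]
ee_rot: [0.991, -0.135, -0.0, -0.0]
ft_force: [0.2, 1.3, -0.2]
grip_width: 0.452
grasp_force: 0.0
```

View pics/f.png

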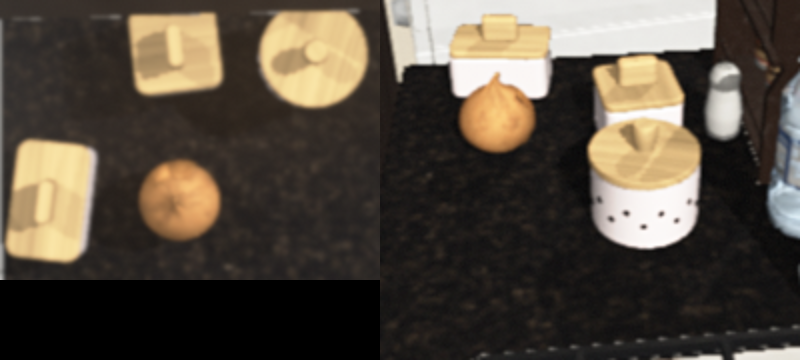

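Run:
```python
import pickle
from h import *
c,s=pickle.load(open("f.pkl","rb"))
for n,k in(("top",c),("side",s)):
  hsv=cv2.cvtColor(k["color"],cv2.COLOR_RGB2HSV);m=np.zeros((480,640),bool)
  if n=="top":m[227:365,203:390]=1
  else:m[195:300,190:362]=1
  for b in blobs(m&(hsv[...,1]>60)&(hsv[...,2]>110),150):
    for z in(.064,.072,.084):
      w=cast(k,b[:,0],z)[:,:2].astype(np.float32);print(n,cv2.boundingRect(b),z,[np.round(v,4).tolist() for v in cv2.minAreaRect(w)])
```

```text
top (270, 302, 40, 40) 0.064 [[0.4476, 0.1075], [0.0792, 0.0786], 88.5985]
top (270, 302, 40, 40) 0.072 [[0.448, 0.1071], [0.0787, 0.0781], 88.5985]
top (270, 302, 40, 40) 0.084 [[0.4488, 0.1066], [0.0778, 0.0772], 88.5985]
top (203, 291, 42, 63) 0.064 [[0.4508, 0.2412], [0.0757, 0.121], 82.6883]
top (203, 291, 42, 63) 0.072 [[0.4512, 0.2399], [0.0751, 0.1201], 82.6883]
top (203, 291, 42, 63) 0.084 [[0.4519, 0.238], [0.0743, 0.1188], 82.6882]
top (264, 228, 48, 42) 0.064 [[0.5988, 0.1082], [0.0853, 0.0923], 4.8609]
top (264, 228, 48, 42) 0.072 [[0.5982, 0.1079], [0.0847, 0.0916], 4.8608]
top (264, 228, 48, 42) 0.084 [[0.5973, 0.1073], [0.0838, 0.0906], 4.8608]
top (329, 227, 55, 49) 0.064 [[0.5878, -0.0325], [0.1116, 0.0991], 88.6009]
top (329, 227, 55, 49) 0.072 [[0.5872, -0.0319], [0.1108, 0.0984], 88.6009]
top (329, 227, 55, 49) 0.084 [[0.5864, -0.0309], [0.1096, 0.0973], 88.6009]
side (294, 254, 56, 36) 0.064 [[0.5955, -0.0073], [0.1177, 0.111], 83.4735]
side (294, 254, 56, 36) 0.072 [[0.5941, -0.0182], [0.1159, 0.1093], 83.4735]
side (294, 254, 56, 36) 0.084 [[0.5919, -0.0344], [0.1132, 0.1067], 83.4736]
side (230, 231, 37, 40) 0.064 [[0.4495, 0.0865], [0.1523, 0.0757], 88.7193]
side (230, 231, 37, 40) 0.072 [[0.4502, 0.0742], [0.15, 0.0746], 88.7193]
side (230, 231, 37, 40) 0.084 [[0.4514, 0.0558], [0.1465, 0.0728], 88.7193]
side (296, 222, 46, 29) 0.064 [[0.6037, 0.1269], [0.0919, 0.1149], 4.9386]
side (296, 222, 46, 29) 0.072 [[0.6021, 0.1141], [0.0905, 0.1131], 4.9387]
side (296, 222, 46, 29) 0.084 [[0.5997, 0.0947], [0.0884, 0.1105], 4.9386]
side (225, 202, 50, 23) 0.064 [[0.4533, 0.25], [0.1113, 0.1168], 83.6494]
side (225, 202, 50, 23) 0.072 [[0.454, 0.2352], [0.1096, 0.115], 83.6494]
side (225, 202, 50, 23) 0.084 [[0.4551, 0.213], [0.1071, 0.1123], 83.6494]
```

Lid centres agree with the pots and nothing sticks up or leans; handing in.

```bash
python3 -c "
from workcell import manip
print(manip.hand_in())"
```

```text
the job is handed in; nothing more can be done
None
```

I handed the job in at about 26 s: the garlic is in the round pot and all three pots have their own lids on, level and centred in the last camera images. I didn't touch the onion, shaker or bottle, and the hand-in returned no verdict.

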